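Clamp the inline filter onto the vacuum port

ROBOT

A 6-joint arm with a two-finger parallel gripper is mounted at the origin on the work surface. World frame = base frame: x ahead of the robot, y to its left, z up, the work surface at z = 0. Lengths are in m, angles in rad, forces in N, time in s.
With the tool pointing down it reaches from about 0.375 to 0.9 m from the base axis. Payload 3.1 kg.
Tool frame: the origin (TCP) lies at the very end of the fingers, on their centre line; the grasp point (between the pads) lies 19 mm behind it; z points along the fingers, y is the direction in which the jaws open and shut (so a half turn about z gives the same grasp; the last joint's range is limited). The gripper opens to 87 mm and grips with 3 to 60 N. Pads are 19 mm wide; open, the fingers measure 117 mm over their backs; the gripper's body (75 mm by 190 mm) begins 51 mm behind the grasp point.
Start: joints at [1.109, 0.527, 1.433, -0, 1.181, -0.178], TCP at [0.174, 0.6, 0.223] pointing down, gripper open.
Joint ranges: [-3.08, 3.08], [-0.75, 2.2], [0.22, 2.44], [-1.43, 4.57], [0, 2.65], [-2.85, 2.85]. Speed limits (rad/s): [2.79, 2.79, 3.14, 3.14, 3.14, 3.14].

INTERFACE

Orientations are given as a unit quaternion [x, y, z, w].
In Python, from rig import robot gives the robot as it stands.
- The arm moves only by the tool arm_command, never from a script. Its argument "targets" is a list of rows, each a list of 5 numbers: the shift along the tool's x, y, z in cm, then the turn about the tool's z in rad, then the finger opening in cm, from 0 to 8.7. In form: [[dx, dy, dz, spin, hand], ...]. A call has 1 to 5 rows; each row is the pose to reach, as a shift and turn from the pose commanded when the call began, along the tool's axes at that moment; what a row does not reach only later rows make up. A row lasts 1/8 s, in which the tool goes at most 62.5 mm and 10.7 degrees, less where a joint would pass 70% of its speed; a pose out of reach is approached as far as the arm can. A call with a gripper value outside its range is refused whole. The fingers move at their own pace and stop on an object; "newtons" is the grip in N (left out, the last holds). Time passes only in rows, so rows that repeat a pose let the fingers close. It gives the time, the measured TCP pose, the force and the opening at its end, in the units of the state.
- robot.get_obs(): the state, without advancing time (a new reading comes with each control period).
- robot.camera(name): name is "side" or "top" or "wrist"; returns (picture, depth): 400x640x3 uint8, red, green, blue; 400x640 float32, m along the optical axis (not along the pixel's ray), 0 where there is no reading.
- robot.camera_model(name): a dict with "mtx" (3x3 intrinsics, pixels), "extrinsics" (4x4, takes a point from world to camera coordinates). Camera axes: x right, y up, looking along -z (the intrinsics and any distortion apply to the point x, -y, -z); pixel columns grow to the right and rows downward; lengths in m; the calibration is good to about 2 mm. A picture is of the moment at which its call begins: read the wrist's pose just before it. camera_model takes no time and is no camera call; for the wrist camera it gives the pose at the moment of the call.
- robot.hand_in(): hands the job in, once; it reports no verdict.
The state is a dict: "time": time; "q": joint angles; "joint_velocities": joint speeds; "joint_torque": joint torques, N m; "position": TCP position; "tool_rot": TCP orientation; "ft_force": force on the tool from outside, world axes, zero at the start; "moment": the same for the moment, N m; "grip_width": finger opening in m.
Only numpy, scipy, OpenCV 4.12 (cv2) and the standard library are available. Lean on these libraries where they do the work, as an engineer would, in place of code of your own. Each camera call takes 0.05 s, during which the arm holds its last target.

TASK

The flanged filter is only standing on the flanged port of the vacuum unit: swing the open half of the clamp ring round both flanges and press it firmly home, so that the filter is pushed back against the sprung pad. Then swing the latch lever round so that its claw catches the pin of the ring and draws it shut, until you feel the lever bear snugly on the end of its stop screw, without jamming it on. Keep the filter upright, leave the other things on the bench alone, and let go at the end.

Things in the scene. Friction and masses are not known exactly. Their poses are not given: they have to be found in the camera images.
- station: Clamp station, bolted down; does not move. Origin on the bench under the axis of its upright port, z up; 'station' axes are its own (yaw up to 20 deg). Port flange 60 mm wide, top 50 mm high; fixed half ring round it on +x (84 mm outside, top 66 mm). Base plate 12 mm thick. Grey pump box 52 mm high at x 65..185, y -20..110 mm. A sprung pad in the fixed half keeps the filter 2.5 mm out until pressed by 20 N.
- ring (a joint): Angle (rad) of the aluminium swinging half ring: 0 = shut, grows to 2.0 as it opens (clockwise from above, to station -x, then +y). Stays where left. Pushed by hand it goes firm where the filter meets the sprung pad (0.03 to 0.07; a push of 6 to 10 N at the post makes sure) and stays about there; the latch then draws it to 0.00-0.02. The claw catches it only from below 0.075.
- ring_hinge (a point): Point on the hinge axis of the swinging half, at station (0, 50) mm, 50 mm above the bench.
- ring_post (a point): Middle of the round upright steel post of 14 mm diameter on the swinging half by which it is moved; the post is clear from 60 to 108 mm above the bench, this point is at 83 mm. 104 mm from the hinge axis; with the ring at 0 it stands at station (-66, -30) mm.
- ring_pin (a point): The upright steel pin of 10 mm diameter (top 84 mm above the bench) on the ear at the free end of the swinging half, which the latch's claw catches; at station (-12, -72) mm with the ring at 0, 122 mm from the hinge axis.
- latch (a joint): Angle (rad) of the steel latch lever: 0 = along station -y, grows as it opens (counter-clockwise from above) to 1.75 (along +x). Stays where left. Above 1.2 it leaves the ring's pin free to come in. Closing, the claw takes the pin at about 0.9 and draws it in until about 0.2, resisting with 3 to 10 N at the post; then it turns with 3 to 6 N till it meets the hard stop at -0.14 to 0.14, depending on the stop screw.
- latch_pivot (a point): Point on the latch's pivot axis, at station (18, -72) mm, 74 mm above the bench.
- latch_post (a point): Middle of the round upright steel post of 14 mm diameter at the end of the latch lever by which it is moved; the post is clear from 80 to 125 mm above the bench, this point is at 103 mm. 78 mm from the pivot axis.
- stop: The hard stop of the lever: a fixed dark steel post (16 mm diameter, 84 mm high) with a level steel screw of 9 mm diameter through its top towards station +x, 74 mm above the bench, whose end the lever's side meets 61 mm from the pivot. Origin at the post's foot, at station (-20, -133) mm. The screw's end lies 23 to 39 mm from the post's axis, set differently each time and not measured: feel for it.
- filter_flange (a point): Centre of the flange (60 mm diameter, 8 mm thick) of the loose upright filter housing: clear body of 40 mm diameter above it with an aluminium cap, top 122 mm above the bench, 0.2 to 0.45 kg. It starts standing on the port's flange some millimetres off-centre, flange centre 54 mm above the bench.
- reagent: Bystander: a bottle of 64 mm diameter, 150 mm high; origin under its centre.
- tiptray: Bystander: an open blue plastic tray 100 x 120 x 50 mm; origin under its centre.
- jar: Bystander: an amber jar of 56 mm diameter, 60 mm high; origin under its centre.
There are look-alikes about, which are no part of the job. What is shaped like the part that bears filter_flange but purple is not meant.

How it is judged:
On the way, in this order (a step that is already met when the one before it is completed fails the run):
1. the ring is swung round both flanges and pressed firmly home (below 0.075 rad), the latch still open (above 1.0 rad) (value of joint ring below 0.075 rad and value of joint latch above 1 rad), for 0.2 s.
2. the latch holds the ring drawn shut (below 0.03 rad) and its lever is pressed snugly onto the stop (with at least 4 N) (value of joint ring below 0.03 rad and contact force between stop and anything else above 4 N), for 0.1 s.
At the end, for the whole second after the job is handed in: The latch lever is home (below 0.17 rad), the ring drawn shut (below 0.03 rad), the filter flange flat on the port (centre below 57 mm, tilt below 0.06 rad) and centred to 3.5 mm along station x and 5 mm along y, all still and released (value of joint latch below 0.17 rad and value of joint ring below 0.03 rad and x of filter_flange in the frame of station between -0.0035 and 0.0035 m and y of filter_flange in the frame of station between -0.005 and 0.005 m and height (world z) of filter_flange below 0.057 m and angle between filter_flange's own z axis and vertical below 0.06 rad and velocity of joint latch between -0.05 and 0.05 rad/s); the robot touches nothing.
It fails at once if the lever is jammed onto its stop with more than 30 N (contact force between stop and anything else above 30 N).
It fails at once if the filter is tipped over (more than 0.3 rad) (angle between filter_flange's own z axis and vertical above 0.3 rad).
It fails at once if a bystander (bottle, tray or jar) is pushed away by more than 20 mm (distance of any of reagent, tiptray, jar from where it was at the start of the episode above 0.02 m).
It also fails if it takes over 72 s, if anything falls off the work surface, if the arm or the gripper's body presses on something with over 40 N, if the wrist force passes 120 N, or if a joint passes its speed limit or range.

## Working session

There is one attempt and no reset: what is moved stays moved. The work goes in short steps, Python scripts to look and compute and a tool call to move; the robot and the scene stay as the last step left them, time stands still between calls to the robot, and variables do not carry over. Pictures are saved under pics/ and viewed, and the job is handed in when it is done.

Besides the shell and the picture viewer there is one more tool, called after "Emit:" as name(argument=value, ...) on one line, values as JSON. arm_command: Moves the arm, as the interface text tells. Its arguments: {"type":"object","properties":{"targets":{"type":"array","items":{"type":"array","items":{"type":"number"}}},"newtons":{"type":"number"}},"required":["targets"]}

```bash
ls; mkdir -p pics
python3 - <<'E'
from rig import robot
import cv2,numpy as np
o=robot.get_obs();print(o)
for n in ["side","top","wrist"]:
    m=robot.camera_model(n);print(n,m)
    p,d=robot.camera(n);np.savez(f"pics/{n}0.npz",p=p,d=d,K=m["mtx"],E=m["extrinsics"])
    cv2.imwrite(f"pics/{n}0.png",p[:,:,::-1])
E
```

```text
pics
{'time': 0.0, 'q': array([ 1.10948797e+00,  5.28438816e-01,  1.43391400e+00, -4.92119901e-06,
        1.18139647e+00, -1.78533107e-01]), 'joint_velocities': array([-0.00072172, -0.00035571,  0.0005956 ,  0.00107875, -0.00217618,
        0.00036656]), 'joint_torque': array([-1.18197135e-03, -4.40045357e+01, -1.76589882e+01,  6.33806898e-02,
        5.83236536e-02, -1.63549607e-04]), 'position': array([0.1740472 , 0.59950746, 0.22158472]), 'tool_rot': array([ 1.40916019e-01,  9.90020966e-01, -1.02431517e-03, -3.36960081e-04]), 'ft_force': array([ 0.54682496, -0.12207457,  0.16750545]), 'moment': array([ 0.01257912, -0.02864329,  0.02199363]), 'grip_width': 0.08700293462708561}
side {'mtx': array([[389.52982299,   0.        , 312.65408407],
       [  0.        , 389.52982299, 202.31685177],
       [  0.        ,   0.        ,   1.        ]]), 'extrinsics': array([[ 0.71351435, -0.70057059,  0.00990596, -0.39683547],
       [ 0.36158707,  0.38030429,  0.85124816, -0.2947552 ],
       [-0.60012671, -0.60379591,  0.52466983, -0.5021864 ],
       [ 0.        ,  0.        ,  0.        ,
[... 268 characters left out ...]
77896202e-02],
       [ 9.84236519e-01,  8.46133719e-04,  1.76855189e-01,
        -5.63808013e-01],
       [-1.76809755e-01, -1.84568807e-02,  9.84071976e-01,
        -1.04810145e+00],
       [ 0.00000000e+00,  0.00000000e+00,  0.00000000e+00,
         1.00000000e+00]])}
wrist {'mtx': array([[348.78411522,   0.        , 316.7242371 ],
       [  0.        , 348.78411522, 197.36767333],
       [  0.        ,   0.        ,   1.        ]]), 'extrinsics': array([[ 0.27976627,  0.96006648, -0.00178492, -0.62408239],
       [-0.92038781,  0.26767388, -0.285021  ,  0.0343796 ],
       [-0.27316134,  0.08138208,  0.95851961, -0.39183968],
       [ 0.        ,  0.        ,  0.        ,  1.        ]])}
```

View pics/side0.png

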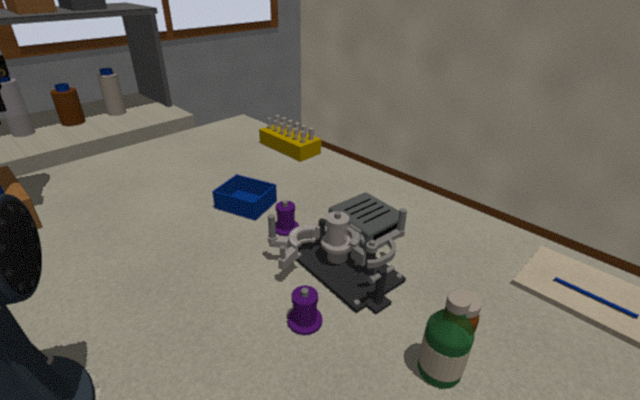

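View pics/top0.png

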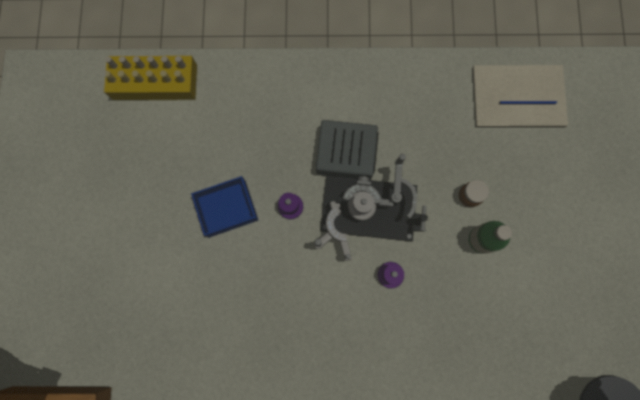

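View pics/wrist0.png

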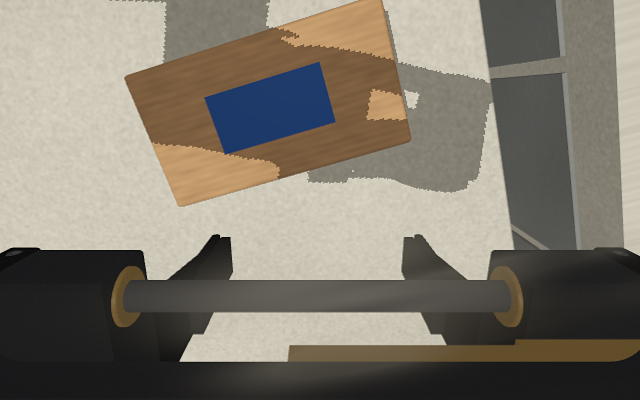

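Run:
```python
import cv2,numpy as np
z=np.load("pics/top0.npz");p=z["p"][:,:,::-1]
c=p[110:290,250:490];c=cv2.convertScaleAbs(c,alpha=1.8)
cv2.imwrite("pics/top0c.png",cv2.resize(c,None,fx=3.3,fy=3.3,interpolation=cv2.INTER_CUBIC))
z=np.load("pics/side0.npz");p=z["p"][:,:,::-1]
c=p[170:340,240:440]
cv2.imwrite("pics/side0c.png",cv2.resize(c,None,fx=3.5,fy=3.5,interpolation=cv2.INTER_CUBIC))
```

```text
(no output)
```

View pics/top0c.png

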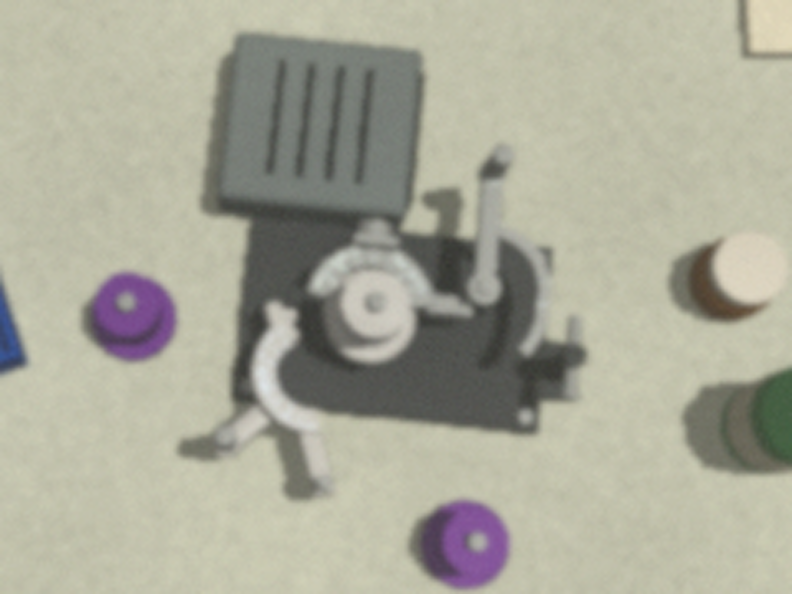

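View pics/side0c.png

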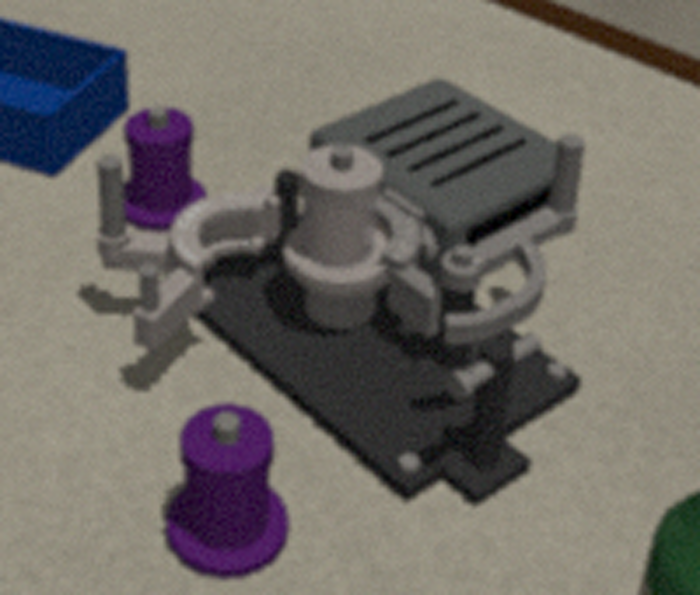

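```bash
cat > h.py <<'E'
import numpy as np,cv2
def ray(K,E,u,v,z):
    R=E[:3,:3];t=E[:3,3];c=-R.T@t
    d=R.T@np.array([(u-K[0,2])/K[0,0],-(v-K[1,2])/K[1,1],-1.])
    return c+d*(z-c[2])/d[2]
def proj(K,E,P):
    q=E[:3,:3]@np.asarray(P)+E[:3,3];x=np.array([q[0],-q[1],-q[2]])
    return (K[0,0]*x[0]/x[2]+K[0,2],K[1,1]*x[1]/x[2]+K[1,2])
E
python3 - <<'E'
import numpy as np;from h import *
T=np.load("pics/top0.npz");S=np.load("pics/side0.npz")
t=lambda x,y,z:ray(T["K"],T["E"],(x+.5)/3.3-.5+250,(y+.5)/3.3-.5+110,z)
s=lambda x,y,z:ray(S["K"],S["E"],(x+.5)/3.5-.5+240,(y+.5)/3.5-.5+170,z)
for n,a in dict(boxFL=(t,237,35,.052),boxFR=(t,420,52,.052),boxNR=(t,408,216,.052),boxNL=(t,220,199,.052),
 base_nr=(t,537,432,.012),base_nl=(t,234,402,.012),base_fr=(t,551,248,.012),
 pivot=(t,485,288,.082),lpost=(t,503,150,.125),rpost=(t,223,440,.108),rpin=(t,327,487,.084),capknob=(t,375,301,.125),
 s_rpost=(s,112,160,.108),s_lpost=(s,571,140,.125),s_pin=(s,149,268,.084),s_pivot=(s,460,258,.082),s_knob=(s,343,156,.125)).items():
    print(n,a[0](*a[1:]).round(4)[:2])
E
```

```text
boxFL [0.7429 0.0167]
boxFR [ 0.7305 -0.1084]
boxNR [ 0.6157 -0.0985]
boxNL [0.6275 0.0277]
base_nr [ 0.4747 -0.1873]
base_nl [0.4947 0.0184]
base_fr [ 0.6022 -0.2006]
pivot [ 0.5612 -0.1448]
lpost [ 0.6416 -0.1522]
rpost [0.4602 0.0235]
rpin [ 0.4328 -0.0419]
capknob [ 0.5451 -0.0707]
s_rpost [0.4681 0.0231]
s_lpost [ 0.6424 -0.1517]
s_pin [ 0.4404 -0.0388]
s_pivot [ 0.5647 -0.1426]
s_knob [ 0.5423 -0.0778]
```

Run:
```python
import numpy as np
A=np.array([[185,110],[185,-20],[65,-20],[65,110],[18,-72],[18,-72]])/1e3
B=np.array([[.7429,.0167],[.7305,-.1084],[.6157,-.0985],[.6275,.0277],[.5612,-.1448],[.5647,-.1426]])
a=A.mean(0);b=B.mean(0);H=(A-a).T@(B-b)
th=np.arctan2(H[0,1]-H[1,0],H[0,0]+H[1,1]);R=np.array([[np.cos(th),-np.sin(th)],[np.sin(th),np.cos(th)]])
o=b-R@a;print("yaw",th,"o",o);print(((A@R.T+o)-B).round(4)*1e3)
st=lambda p:R.T@(np.array(p)-o)
for n,p in dict(rpost=(.464,.0233),s_rpost=(.4681,.0231),pin=(.436,-.040),lpost=(.642,-.152),knob=(.5437,-.074),base_nr=(.4747,-.1873)).items(): print(n,(st(p)*1e3).round(1))
h=np.array([0,.05]);
def ang(p,q,c): 
    v=p-c;w=q-c;return np.arctan2(w[0]*v[1]-w[1]*v[0],v@w)
p=st((.464,.0233));print("ring",-ang(p,np.array([-.066,-.030]),h),np.linalg.norm(p-h))
p=st((.436,-.04));print("ring pin",-ang(p,np.array([-.012,-.072]),h),np.linalg.norm(p-h))
l=np.array([.018,-.072]);p=st((.642,-.152));print("latch",ang(p,np.array([.018,-.15]),l),np.linalg.norm(p-l))
```

```text
yaw -0.09917087772545018 o [ 0.55092821 -0.0721091 ]
[[ 3.   2.3]
 [ 2.5 -1.9]
 [-2.1  0.1]
 [-1.   3.2]
 [ 0.5 -0.7]
 [-3.  -2.9]]
rpost [-95.9  86.3]
s_rpost [-91.8  86.5]
pin [-117.5   20.6]
lpost [ 98.5 -70.5]
knob [-7.  -2.6]
base_nr [ -64.4 -122.2]
ring 1.2429923779798355 0.10259649882806425
ring pin 1.2274371370313686 0.12117029696276889
latch 1.5896495705940867 0.08054849907901891
```

Emit:
arm_command(targets=[[-43.8,-47.4,0,0.17,8.7],[-43.8,-47.4,0,0.17,8.7],[-43.8,-47.4,0,0.17,8.7],[-43.8,-47.4,0,0.17,8.7],[-43.8,-47.4,0,0.17,8.7]], newtons=20)

```text
time: 0.78
position: [0.3146, 0.3189, 0.2226]
tool_rot: [0.224, 0.975, 0.0, 0.0]
ft_force: [0.3, 0.8, -0.6]
grip_width: 0.0868
```

```bash
cat >> h.py <<'E'
from scipy.spatial.transform import Rotation as Ro
def go(o,P,jaw=None):
    R=Ro.from_quat(o["tool_rot"]).as_matrix()
    d=R.T@(np.asarray(P)-o["position"])*100
    j=np.arctan2(R[1,1],R[0,1]); s=None
    if jaw is not None: s=-((jaw-j+np.pi/2)%np.pi-np.pi/2)
    print("at",o["position"].round(4),"jaw",round(j,3),"-> shift cm",d.round(2),"spin",s,"q6",o["q"][5].round(2),"F",o["ft_force"].round(1),"t",o["time"])
E
python3 - <<'E'
from rig import robot;from h import *
go(robot.get_obs(),(.463,.0232,.2),1.117)
E
```

```text
at [0.3146 0.3189 0.2226] jaw 1.119 -> shift cm [-26.27 -20.11   2.26] spin 0.0016965434418132475 q6 -0.58 F [ 0.3  0.8 -0.6] t 0.775
```

Emit:
arm_command(targets=[[-26.3,-20.1,0,0,8.7],[-26.3,-20.1,0,0,8.7],[-26.3,-20.1,0,0,8.7],[-26.3,-20.1,0,0,8.7],[-26.3,-20.1,0,0,8.7]])

```text
time: 1.4
position: [0.4549, 0.0394, 0.2226]
tool_rot: [0.225, 0.974, 0.0, 0.0]
ft_force: [1.0, 0.7, 0.2]
grip_width: 0.0872
```

Emit:
arm_command(targets=[[-3,-1.5,0,0,8.7],[-3,-1.5,0,0,8.7]])

```text
time: 1.65
position: [0.4764, 0.0125, 0.2225]
tool_rot: [0.226, 0.974, -0.0, 0.001]
ft_force: [-0.6, 0.7, -0.5]
grip_width: 0.0872
```

Run:
```python
from rig import robot;from h import *
o=robot.get_obs();go(o,(.463,.0232,.2),1.117)
m=robot.camera_model("wrist");p,d=robot.camera("wrist");np.savez("pics/w1.npz",p=p,d=d,K=m["mtx"],E=m["extrinsics"])
cv2.imwrite("pics/w1.png",p[:,:,::-1])
```

```text
at [0.4764 0.0125 0.2225] jaw 1.114 -> shift cm [1.68 0.37 2.25] spin -0.002880482524458605 q6 -1.32 F [-0.6  0.7 -0.5] t 1.65
```

View pics/w1.png

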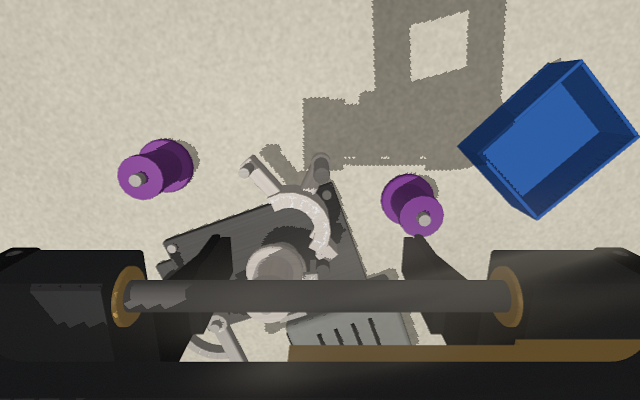

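Run:
```python
from h import *
Z=np.load("pics/w1.npz");K,E=Z["K"],Z["E"]
c=Z["p"][120:380,90:450,::-1];cv2.imwrite("pics/w1c.png",cv2.resize(c,None,fx=2.2,fy=2.2,interpolation=cv2.INTER_CUBIC))
for n,u,v,z in [("post",320,160,.108),("pin",247,163,.084),("pivot",218,325,.082),("purpleknobL",138,180,.125),("purpleR",424,219,.125),("filter",276,262,.122)]:
    print(n,ray(K,E,u,v,z)[:2].round(4),Z["d"][v,u])
print("predicted top of post",proj(K,E,(.4625,.0232,.108)))
# point cloud near post
```

```text
post [0.4535 0.0269] 0.31075254
pin [ 0.4318 -0.0333] 0.32658756
pivot [ 0.5647 -0.1428] 0.3511421
purpleknobL [ 0.4029 -0.1038] 0.32171854
purpleR [0.5295 0.0814] 0.33186504
filter [ 0.5121 -0.0427] 0.34508526
predicted top of post (np.float64(320.73205097322557), np.float64(171.8244256660284))
```

View pics/w1c.png

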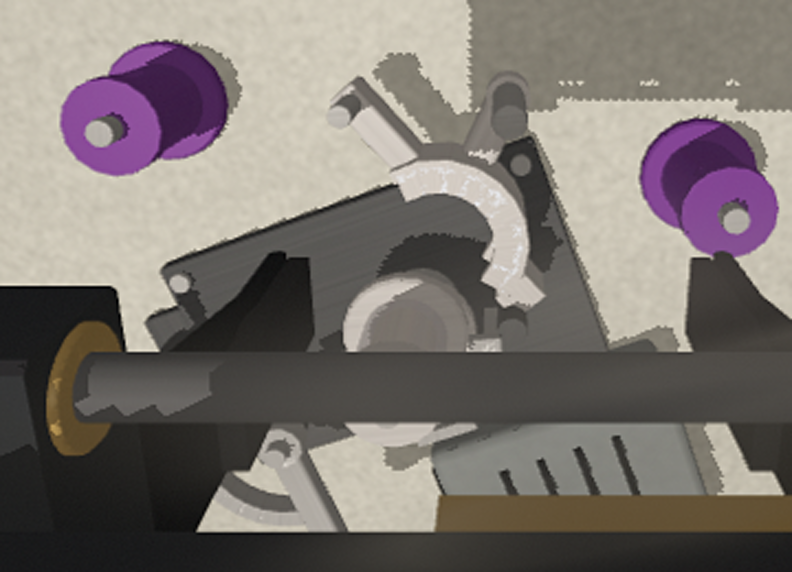

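Run:
```python
from h import *
from rig import robot
Z=np.load("pics/w1.npz");K,E=Z["K"],Z["E"]
for n,u,v,z in [("post",322,175.5,.108),("pin",244.5,171,.084),("pivot",216.5,323,.082)]:
    print(n,ray(K,E,u,v,z)[:2].round(4))
go(robot.get_obs(),(.463,.0226,.075),1.117)
```

```text
post [0.4657 0.0228]
pin [ 0.4371 -0.0388]
pivot [ 0.562  -0.1429]
at [0.4746 0.014  0.2222] jaw 1.116 -> shift cm [ 1.4   0.26 14.72] spin -0.001322012356063107 q6 -1.32 F [-0.4  0.2  0.8] t 1.7
```

Emit:
arm_command(targets=[[1.3,0.35,4,0,4.5],[1.3,0.35,9,0,4.5],[1.3,0.35,12,0,4.5],[1.3,0.35,14.5,0,4.5],[1.3,0.35,14.5,0,4.5]])

```text
time: 2.33
position: [0.4619, 0.0252, 0.0763]
tool_rot: [0.224, 0.975, -0.0, -0.003]
ft_force: [0.3, -0.0, 0.0]
grip_width: 0.0479
```

Emit:
arm_command(targets=[[0,0,0,0,0.5],[0,0,0,0,0.5],[0,0,0,0,0.5],[0,0,0,0,0.5]], newtons=15)

```text
time: 2.82
position: [0.4648, 0.0234, 0.0781]
tool_rot: [0.224, 0.974, -0.0, 0.001]
ft_force: [-0.1, 0.2, 2.1]
grip_width: 0.0133
```

Run:
```python
from rig import robot;from h import *
o=robot.get_obs();go(o,(.463,.0232,.075),1.117);print(o["grip_width"])
m=robot.camera_model("side");p,d=robot.camera("side")
cv2.imwrite("pics/s2.png",cv2.resize(p[140:330,210:460,::-1],None,fx=3,fy=3,interpolation=2))
```

```text
at [0.4648 0.0234 0.0781] jaw 1.118 -> shift cm [ 0.15 -0.1   0.31] spin 0.000989045916871989 q6 -1.31 F [-0.1  0.2  2.1] t 2.825
0.013291075761519578
```

View pics/s2.png

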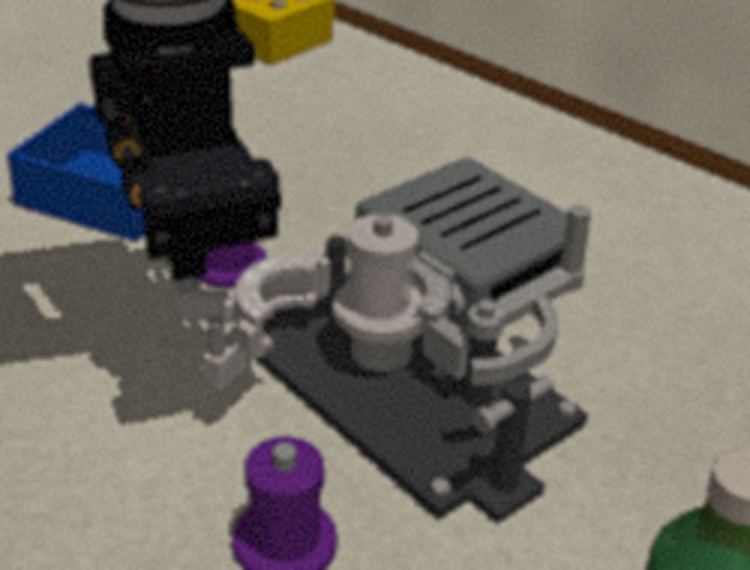

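```bash
cat >> h.py <<'E'
def arc(o,C,r,a,da,frac,z=None,c0=None):
    """rows: TCP follows circle C,r from angle a by list da; spin = -frac*da"""
    R=Ro.from_quat(o["tool_rot"]).as_matrix();p=o["position"] if c0 is None else c0
    z=p[2] if z is None else z
    for x in da:
        P=np.array([C[0]+r*np.cos(a+x),C[1]+r*np.sin(a+x),z])
        print((R.T@(P-p)*100).round(2),round(-frac*x,2))
E
python3 - <<'E'
from rig import robot;from h import *
o=robot.get_obs();C=(.5568,-.0203);v=o["position"][:2]-C;r=np.hypot(*v);a=np.arctan2(v[1],v[0]);print(r,a)
arc(o,C,r,a,[.1,.2,.3,.4,.5],.65)
E
```

```text
0.10192476036579876 2.6977375498518086
[-0.06 -1.02 -0.  ] -0.07
[-0.22 -2.02 -0.  ] -0.13
[-0.48 -3.01 -0.  ] -0.2
[-0.84 -3.96 -0.  ] -0.26
[-1.29 -4.88 -0.  ] -0.33
```

Emit:
arm_command(targets=[[-0.05,-1.0,0,-0.07,0.5],[-0.2,-2.0,0,-0.13,0.5],[-0.5,-3.0,0,-0.2,0.5],[-0.85,-3.95,0,-0.26,0.5],[-1.3,-4.9,0,-0.33,0.5]])

```text
time: 3.5
position: [0.4542, -0.026, 0.078]
tool_rot: [0.06, 0.998, 0.0, -0.0]
ft_force: [-0.8, 2.4, 4.6]
grip_width: 0.0133
```

Run:
```python
from rig import robot;from h import *
o=robot.get_obs();C=(.5568,-.0203);v=o["position"][:2]-C;r=np.hypot(*v);a=np.arctan2(v[1],v[0]);print(r,a,"theta",a+2.36-2*np.pi*(a>0),o["ft_force"],o["grip_width"],o["q"][5])
arc(o,C,.102,a,[.1,.2,.3,.4,.5],.7)
```

```text
0.10275695788319024 -3.0858410078697855 theta -0.7258410078697857 [-0.81425679  2.39394561  4.64196703] 0.013250459931852492 -1.755243903571278
[-0.3  -0.98 -0.  ] -0.07
[-0.63 -1.95 -0.  ] -0.14
[-1.05 -2.87 -0.  ] -0.21
[-1.56 -3.76 -0.  ] -0.28
[-2.16 -4.58 -0.  ] -0.35
```

Emit:
arm_command(targets=[[-0.25,-1.0,0,-0.07,0.5],[-0.6,-1.95,0,-0.14,0.5],[-1.0,-2.9,0,-0.2,0.5],[-1.5,-3.75,0,-0.26,0.5],[-2.1,-4.6,0,-0.3,0.5]])

```text
time: 4.12
position: [0.4691, -0.0742, 0.078]
tool_rot: [-0.089, 0.996, 0.001, -0.001]
ft_force: [-1.0, 1.5, 4.8]
grip_width: 0.0133
```

Run:
```python
from rig import robot;from h import *
o=robot.get_obs();C=(.5568,-.0203);v=o["position"][:2]-C;r=np.hypot(*v);a=np.arctan2(v[1],v[0]);print(r,a,"theta",a+2.36-2*np.pi*(a>0),o["ft_force"],o["grip_width"],o["q"][5])
arc(o,C,.1025,a,[.05,.1,.15,.2,.25],.7)
p,d=robot.camera("side")
cv2.imwrite("pics/s3.png",cv2.resize(p[140:330,210:460,::-1],None,fx=3,fy=3,interpolation=2))
p,d=robot.camera("top")
cv2.imwrite("pics/t3.png",cv2.resize(cv2.convertScaleAbs(p[110:290,250:490,::-1],alpha=1.8),None,fx=3,fy=3,interpolation=2))
```

```text
0.10293740295889414 -2.5906847605352437 theta -0.23068476053524378 [-1.04076702  1.52373842  4.84570025] 0.013310874376589857 -2.1429497490709775
[-0.24 -0.46 -0.  ] -0.03
[-0.46 -0.92 -0.  ] -0.07
[-0.7  -1.37 -0.  ] -0.1
[-0.97 -1.81 -0.  ] -0.14
[-1.26 -2.23 -0.  ] -0.17
```

View pics/s3.png

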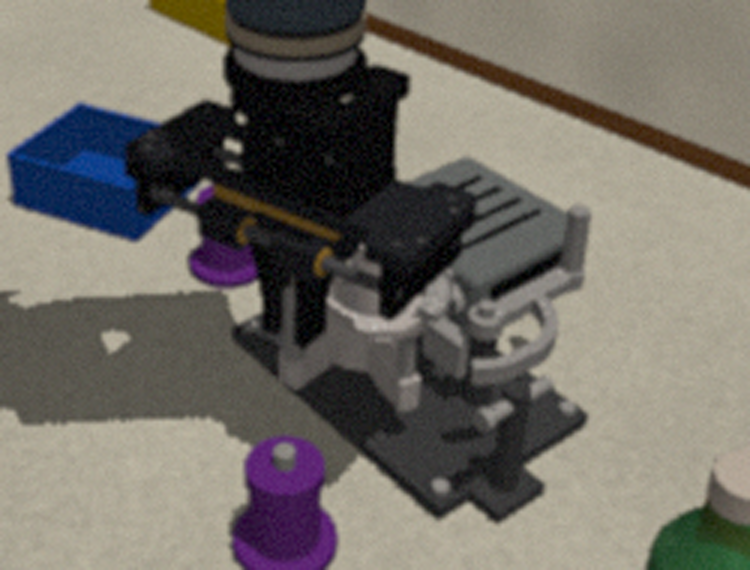

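Emit:
arm_command(targets=[[-0.2,-0.4,0,-0.03,0.5],[-0.4,-0.8,0,-0.06,0.5],[-0.55,-1.1,0,-0.08,0.5]], newtons=25)

```text
time: 4.6
position: [0.4756, -0.0837, 0.0779]
tool_rot: [-0.129, 0.992, 0.001, -0.002]
ft_force: [-3.8, 1.0, 8.3]
grip_width: 0.0132
```

```bash
cat > st.py <<'E'
from rig import robot;from h import *
o=robot.get_obs();C=(.5568,-.0203);v=o["position"][:2]-C;r=np.hypot(*v);a=np.arctan2(v[1],v[0])
t=np.array([-np.sin(a),np.cos(a)]);f=o["ft_force"][:2]
print(o["time"],o["position"].round(4),"r",r.round(4),"theta",-(a+2.36),"Ftan",(f@t).round(1),"Frad",(f@v/r).round(1),"Fz",o["ft_force"][2].round(1),o["q"][5].round(2))
arc(o,C,.1030,a,[.03,.06,.1,.15],.7)
E
python3 st.py
```

```text
4.6 [ 0.4756 -0.0837  0.0779] r 0.103 theta 0.11924672964677185 Ftan -3.2 Frad 2.4 Fz 8.3 -2.23
[-0.13 -0.28 -0.  ] -0.02
[-0.26 -0.56 -0.  ] -0.04
[-0.45 -0.92 -0.  ] -0.07
[-0.71 -1.37 -0.  ] -0.1
```

Emit:
arm_command(targets=[[-0.1,-0.25,-0.1,-0.02,0.5],[-0.2,-0.45,-0.15,-0.03,0.5],[-0.2,-0.45,-0.15,-0.03,0.5]])

```text
time: 4.97
position: [0.4783, -0.0872, 0.0781]
tool_rot: [-0.143, 0.99, 0.001, -0.002]
ft_force: [-4.7, 1.1, -5.7]
grip_width: 0.0136
```

```bash
python3 st.py
```

```text
4.975 [ 0.4783 -0.0872  0.0781] r 0.1031 theta 0.07550381659576466 Ftan -3.9 Frad 2.9 Fz -5.7 -2.27
[-0.14 -0.28 -0.  ] -0.02
[-0.28 -0.55 -0.  ] -0.04
[-0.48 -0.91 -0.  ] -0.07
[-0.74 -1.35 -0.01] -0.1
```

Emit:
arm_command(targets=[[-0.07,-0.14,0.05,-0.01,0.5],[-0.14,-0.28,0.07,-0.02,0.5],[-0.14,-0.28,0.07,-0.02,0.5]])

```text
time: 5.35
position: [0.4814, -0.0904, 0.0781]
tool_rot: [-0.153, 0.988, 0.0, -0.001]
ft_force: [-5.3, -1.2, -2.1]
grip_width: 0.0133
```

```bash
python3 st.py
```

```text
5.35 [ 0.4814 -0.0904  0.0781] r 0.103 theta 0.032272554946135124 Ftan -2.7 Frad 4.7 Fz -2.1 -2.29
[-0.13 -0.28 -0.  ] -0.02
[-0.28 -0.55 -0.  ] -0.04
[-0.48 -0.91 -0.  ] -0.07
[-0.76 -1.34 -0.  ] -0.1
```

Emit:
arm_command(targets=[[-0.03,-0.15,0,-0.01,0.5],[-0.06,-0.25,0,-0.02,0.5],[-0.06,-0.25,0,-0.02,0.5]])

```text
time: 5.72
position: [0.4818, -0.091, 0.0781]
tool_rot: [-0.162, 0.987, 0.002, -0.002]
ft_force: [-5.9, 5.0, -0.5]
grip_width: 0.0132
```

```bash
python3 st.py
```

```text
5.725 [ 0.4818 -0.091   0.0781] r 0.1031 theta 0.02579301636605358 Ftan -7.7 Frad 0.8 Fz -0.5 -2.31
[-0.14 -0.28 -0.  ] -0.02
[-0.28 -0.55 -0.  ] -0.04
[-0.48 -0.91 -0.01] -0.07
[-0.75 -1.35 -0.01] -0.1
```

Emit:
arm_command(targets=[[-0.08,-0.15,0,0,0.5],[-0.08,-0.15,0,0,0.5],[-0.08,-0.15,0,0,0.5]])

```text
time: 6.1
position: [0.4819, -0.0912, 0.0781]
tool_rot: [-0.162, 0.987, 0.003, -0.003]
ft_force: [-6.9, 7.9, 1.2]
grip_width: 0.0132
```

```bash
python3 st.py
```

```text
6.1 [ 0.4819 -0.0912  0.0781] r 0.1031 theta 0.023269023438956538 Ftan -10.4 Frad -0.4 Fz 1.2 -2.32
[-0.15 -0.27 -0.  ] -0.02
[-0.29 -0.55 -0.  ] -0.04
[-0.49 -0.91 -0.01] -0.07
[-0.76 -1.34 -0.01] -0.1
```

Emit:
arm_command(targets=[[0,0,0,0,3.5],[0,0,0,0,3.5],[0,0,-3,0,3.5],[0,0,-8,0,3.5],[0,0,-12,0,3.5]])

```text
time: 6.72
position: [0.4883, -0.0954, 0.2013]
tool_rot: [-0.162, 0.987, -0.002, 0.004]
ft_force: [1.0, 0.1, -0.1]
grip_width: 0.0352
```

Run:
```python
from rig import robot;from h import *
o=robot.get_obs();go(o,(.642,-.152,.20),1.49)
m=robot.camera_model("wrist");p,d=robot.camera("wrist");np.savez("pics/w4.npz",p=p,d=d,K=m["mtx"],E=m["extrinsics"])
cv2.imwrite("pics/w4.png",p[:,:,::-1])
p,d=robot.camera("side");cv2.imwrite("pics/s4.png",cv2.resize(p[140:330,210:460,::-1],None,fx=3,fy=3,interpolation=2))
```

```text
at [ 0.4883 -0.0954  0.2013] jaw 1.897 -> shift cm [-12.74 -10.28   0.27] spin 0.4069637837639377 q6 -2.32 F [ 1.   0.1 -0.1] t 6.725
```

View pics/s4.png

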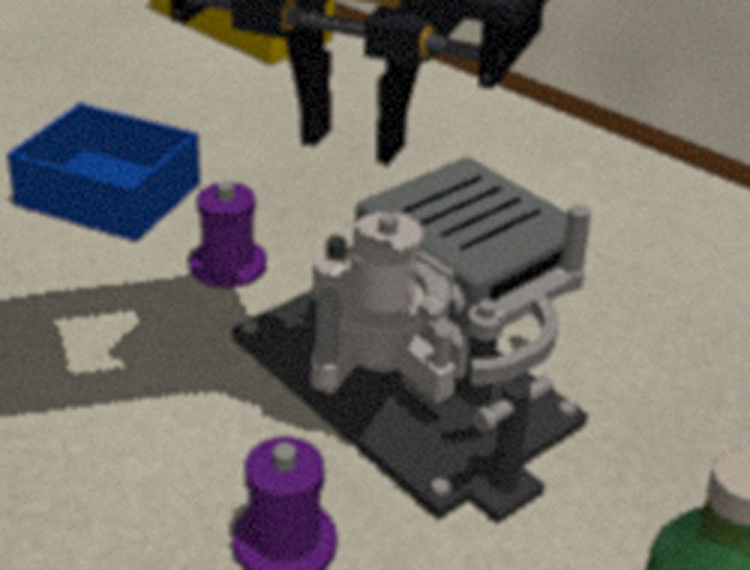

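View pics/w4.png

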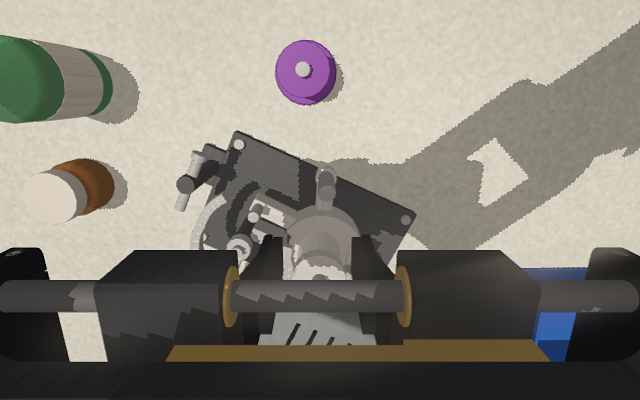

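Run:
```python
from h import *
Z=np.load("pics/w4.npz");K,E=Z["K"],Z["E"]
c=Z["p"][130:270,160:360,::-1];cv2.imwrite("pics/w4c.png",cv2.resize(c,None,fx=4,fy=4,interpolation=2))
for th in (0,.05,.1):
    o=np.array([.5518,-.07]);y=-.099;R=np.array([[np.cos(y),-np.sin(y)],[np.sin(y),np.cos(y)]])
    f=lambda p,z:np.round(proj(K,E,[*(R@np.array(p)+o),z]),1)
    def rot(p):
        v=np.array(p)-[0,.05];c,s=np.cos(-th),np.sin(-th);return np.array([c*v[0]-s*v[1],s*v[0]+c*v[1]])+[0,.05]
    for n,q in dict(pin=f(rot((-.012,-.072)),.084),post=f(rot((-.066,-.03)),.108),pivot=f((.018,-.072),.082),stop=f((-.02,-.133),.084)).items(): print(th,n,(q+.5-[160,130])*4)
```

```text
0 pin [366.4 368. ]
0 post [651.2 257.2]
0 pivot [319.2 480.4]
0 stop [106.4 221.2]
0.05 pin [380.4 345.2]
0.05 post [676. 246.]
0.05 pivot [319.2 480.4]
0.05 stop [106.4 221.2]
0.1 pin [395.2 322.8]
0.1 post [701.2 236.4]
0.1 pivot [319.2 480.4]
0.1 stop [106.4 221.2]
```

View pics/w4c.png

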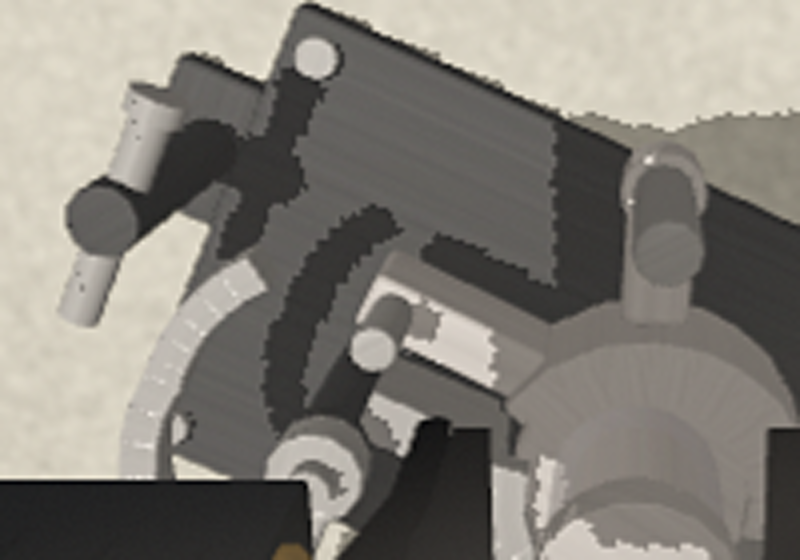

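Emit:
arm_command(targets=[[-12.7,-10.3,0,0.41,4.5],[-12.7,-10.3,0,0.41,4.5],[-12.7,-10.3,0,0.41,4.5],[-12.7,-10.3,0,0.41,4.5],[-12.7,-10.3,0,0.41,4.5]])

```text
time: 7.45
position: [0.6379, -0.1504, 0.1975]
tool_rot: [0.041, 0.999, 0.0, -0.0]
ft_force: [-0.1, 1.4, 0.7]
grip_width: 0.0446
```

Run:
```python
from rig import robot;from h import *
Z=np.load("pics/w4.npz");s=ray(Z["K"],Z["E"],80/4-.5+160,318/4-.5+130,.074)[:2]
a=ray(Z["K"],Z["E"],102/4-.5+160,220/4-.5+130,.084)[:2];print("screw len",np.linalg.norm(s-a),s,a)
o=robot.get_obs();go(o,(.642,-.152,.092),1.49)
m=robot.camera_model("wrist");p,d=robot.camera("wrist");np.savez("pics/w5.npz",p=p,d=d,K=m["mtx"],E=m["extrinsics"])
cv2.imwrite("pics/w5.png",p[:,:,::-1])
p,d=robot.camera("side");cv2.imwrite("pics/s5.png",cv2.resize(p[140:330,210:460,::-1],None,fx=3,fy=3,interpolation=2))
```

```text
screw len 0.02733162593966177 [ 0.54594601 -0.20396492] [ 0.51874839 -0.20126176]
at [ 0.6379 -0.1504  0.1975] jaw 1.488 -> shift cm [-0.43 -0.13 10.55] spin -0.002109176010687941 q6 -1.89 F [-0.1  1.4  0.7] t 7.45
```

View pics/w5.png

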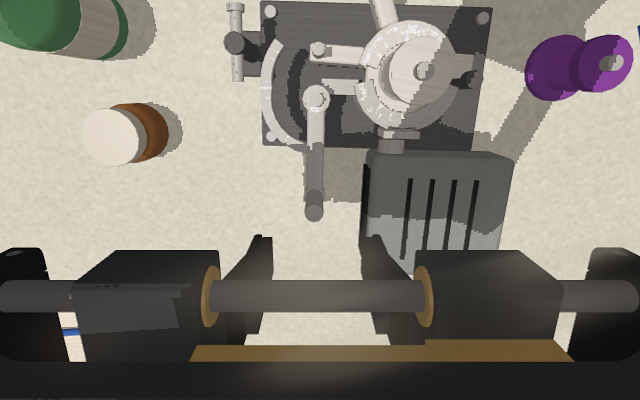

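View pics/s5.png

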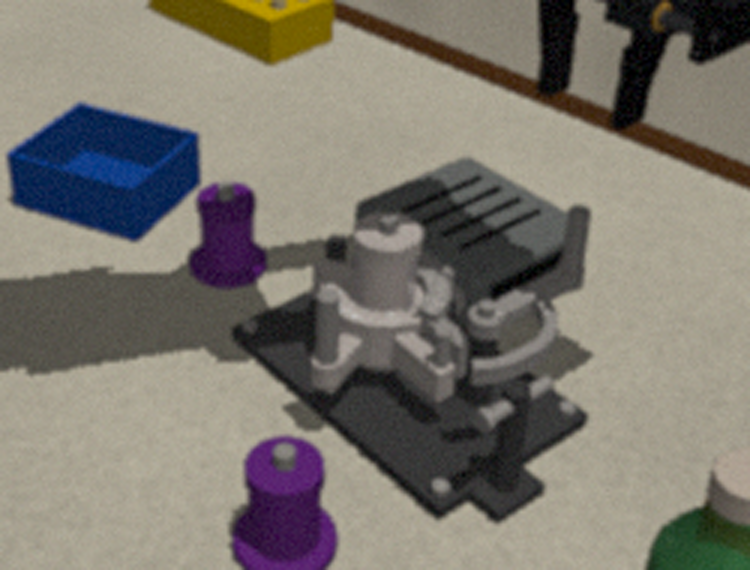

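Run:
```python
from rig import robot;from h import *
Z=np.load("pics/w5.npz");print("post",ray(Z["K"],Z["E"],314,212.5,.125),"piv",ray(Z["K"],Z["E"],316,97.5,.082),"pin",ray(Z["K"],Z["E"],318,49,.084),"stop",ray(Z["K"],Z["E"],233,41,.084))
```

```text
post [ 0.64080055 -0.15248936  0.125     ] piv [ 0.56284672 -0.14453141  0.082     ] pin [ 0.52888162 -0.14018809  0.084     ] stop [ 0.51832823 -0.20146807  0.084     ]
```

Emit:
arm_command(targets=[[-0.3,-0.2,4,0,4.5],[-0.3,-0.2,8,0,4.5],[-0.3,-0.2,10.5,0,4.5],[-0.3,-0.2,10.5,0,4.5]])

```text
time: 8.05
position: [0.6389, -0.1517, 0.0915]
tool_rot: [0.041, 0.999, 0.001, -0.002]
ft_force: [-0.6, 0.4, -0.4]
grip_width: 0.0453
```

Emit:
arm_command(targets=[[0,0,0,0,0.5],[0,0,0,0,0.5],[0,0,0,0,0.5],[0,0,0,0,0.5]], newtons=20)

```text
time: 8.55
position: [0.6416, -0.1529, 0.0941]
tool_rot: [0.041, 0.999, -0.0, 0.001]
ft_force: [1.1, 0.4, 2.1]
grip_width: 0.0133
```

```bash
cat > lt.py <<'E'
from rig import robot;from h import *;import sys
o=robot.get_obs();C=(.5628,-.1440);v=o["position"][:2]-C;r=np.hypot(*v);a=np.arctan2(v[1],v[0])
t=np.array([-np.sin(a),np.cos(a)]);f=o["ft_force"][:2];st=float(sys.argv[1])
print(o["time"],o["position"].round(4),"r",r.round(4),"phi",(a+np.pi/2+.099).round(3),"Ftan",(f@t).round(1),"Frad",(f@v/r).round(1),"Fz",o["ft_force"][2].round(1),o["q"][5].round(2),"grip",o["grip_width"].round(4))
arc(o,C,.078,a,-st*np.arange(1,6),.97)
E
python3 lt.py .1
```

```text
Traceback (most recent call last):
  File "lt.py", line 4, in <module>
    print(o["time"],o["position"].round(4),"r",r.round(4),"phi",(a+np.pi/2+.099).round(3),"Ftan",(f@t).round(1),"Frad",(f@v/r).round(1),"Fz",o["ft_force"][2].round(1),o["q"][5].round(2),"grip",o["grip_width"].round(4))
                                                                                                                                                                                                 ^^^^^^^^^^^^^^^^^^^^^
AttributeError: 'float' object has no attribute 'round'
```

```bash
sed -i 's/o\["grip_width"\].round(4)/o["grip_width"]/' lt.py; python3 lt.py .1
```

```text
8.55 [ 0.6416 -0.1529  0.0941] r 0.0793 phi 1.558 Ftan 0.5 Frad 1.0 Fz 2.1 -1.89 grip 0.013271633552033387
[ 0.19 -0.77  0.  ] 0.1
[ 0.33 -1.54  0.  ] 0.19
[ 0.55 -2.29  0.  ] 0.29
[ 0.84 -3.01  0.  ] 0.39
[ 1.2  -3.71  0.  ] 0.48
```

Emit:
arm_command(targets=[[0.1,-0.8,0,0.1,0.5],[0.25,-1.55,0,0.19,0.5],[0.5,-2.3,0,0.29,0.5],[0.8,-3.0,0,0.39,0.5],[1.15,-3.7,0,0.48,0.5]])

```text
time: 9.18
position: [0.6283, -0.1892, 0.0941]
tool_rot: [0.279, 0.96, 0.0, 0.002]
ft_force: [2.5, 0.7, 0.2]
grip_width: 0.0131
```

```bash
python3 lt.py .1
```

```text
9.175 [ 0.6283 -0.1892  0.0941] r 0.0796 phi 1.066 Ftan 2.0 Frad 1.6 Fz 0.2 -1.47 grip 0.01309781164423891
[ 0.23 -0.77 -0.  ] 0.1
[ 0.37 -1.54 -0.  ] 0.19
[ 0.59 -2.28 -0.01] 0.29
[ 0.89 -3.01 -0.01] 0.39
[ 1.25 -3.7  -0.01] 0.48
```

Emit:
arm_command(targets=[[0.1,-0.8,0,0.1,0.5],[0.25,-1.55,0,0.19,0.5],[0.5,-2.3,0,0.29,0.5],[0.8,-3.0,0,0.39,0.5]], newtons=30)

```text
time: 9.68
position: [0.606, -0.2109, 0.0941]
tool_rot: [0.46, 0.888, 0.0, 0.003]
ft_force: [4.0, 0.2, -1.1]
grip_width: 0.013
```

```bash
python3 lt.py .08
```

```text
9.675 [ 0.606  -0.2109  0.0941] r 0.0796 phi 0.673 Ftan 3.5 Frad 2.0 Fz -1.1 -1.12 grip 0.01299173987661522
[ 0.21 -0.62 -0.  ] 0.08
[ 0.31 -1.23 -0.01] 0.16
[ 0.46 -1.84 -0.01] 0.23
[ 0.66 -2.43 -0.01] 0.31
[ 0.9  -3.   -0.01] 0.39
```

Camera check that the claw has caught the pin before pulling on.

Run:
```python
from rig import robot;from h import *
m=robot.camera_model("wrist");p,d=robot.camera("wrist");np.savez("pics/w6.npz",p=p,d=d,K=m["mtx"],E=m["extrinsics"])
cv2.imwrite("pics/w6.png",p[:,:,::-1])
p,d=robot.camera("side");cv2.imwrite("pics/s6.png",cv2.resize(p[140:330,210:460,::-1],None,fx=3,fy=3,interpolation=2))
```

```text
(no output)
```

View pics/w6.png

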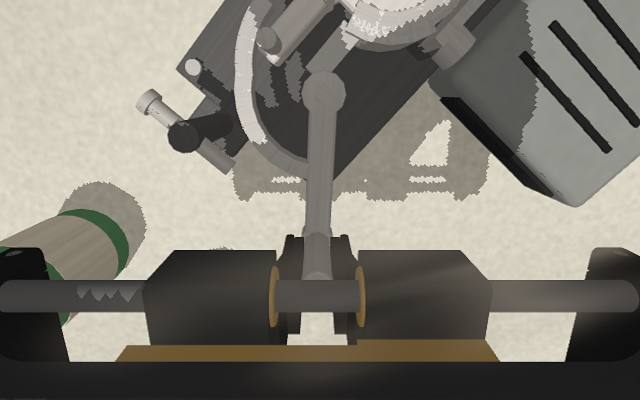

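View pics/s6.png

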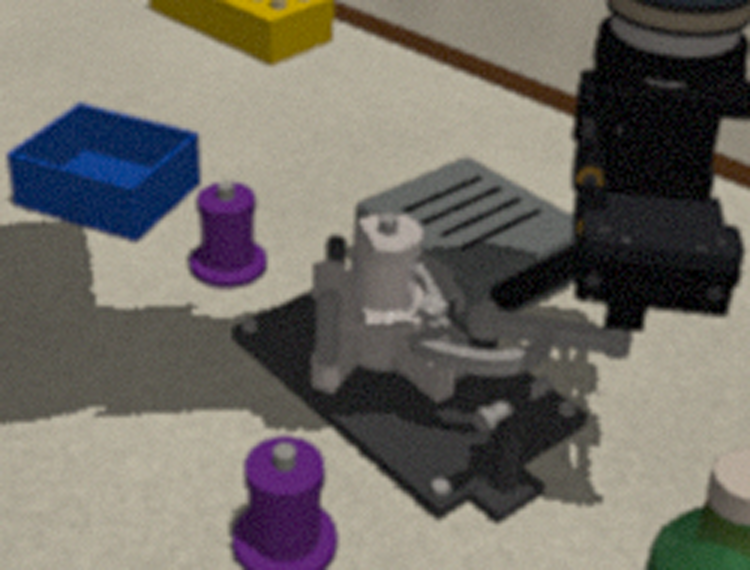

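Emit:
arm_command(targets=[[0.1,-0.62,0,0.08,0.5],[0.2,-1.25,0,0.16,0.5],[0.35,-1.85,0,0.23,0.5],[0.55,-2.45,0,0.31,0.5],[0.8,-3.0,0,0.39,0.5]])

```text
time: 10.4
position: [0.5804, -0.2217, 0.0942]
tool_rot: [0.623, 0.783, 0.002, 0.006]
ft_force: [10.9, -0.0, -5.0]
grip_width: 0.0128
```

```bash
python3 lt.py .04
```

```text
10.4 [ 0.5804 -0.2217  0.0942] r 0.0797 phi 0.322 Ftan 10.7 Frad 2.5 Fz -5.0 -0.78 grip 0.01282372157073994
[ 0.18 -0.31 -0.  ] 0.04
[ 0.2  -0.62 -0.01] 0.08
[ 0.23 -0.93 -0.01] 0.12
[ 0.28 -1.24 -0.02] 0.16
[ 0.33 -1.55 -0.02] 0.19
```

Emit:
arm_command(targets=[[0.05,-0.3,0,0.04,0.5],[0.08,-0.6,0,0.08,0.5],[0.12,-0.9,0,0.12,0.5]])

```text
time: 10.78
position: [0.5699, -0.2232, 0.0942]
tool_rot: [0.668, 0.744, 0.001, 0.005]
ft_force: [7.0, -3.1, -2.8]
grip_width: 0.013
```

```bash
python3 lt.py .02
```

```text
10.775 [ 0.5699 -0.2232  0.0942] r 0.0795 phi 0.189 Ftan 6.7 Frad 3.8 Fz -2.8 -0.67 grip 0.013009707271449218
[ 0.15 -0.15 -0.  ] 0.02
[ 0.16 -0.31 -0.  ] 0.04
[ 0.17 -0.46 -0.  ] 0.06
[ 0.18 -0.62 -0.01] 0.08
[ 0.2  -0.77 -0.01] 0.1
```

Emit:
arm_command(targets=[[0.0,-0.15,0,0.02,0.5],[0.0,-0.3,0,0.03,0.5],[0.0,-0.3,0,0.03,0.5]])

```text
time: 11.15
position: [0.5663, -0.2234, 0.0941]
tool_rot: [0.679, 0.735, 0.001, 0.004]
ft_force: [5.7, -3.0, -2.1]
grip_width: 0.0131
```

```bash
python3 lt.py .02
```

```text
11.15 [ 0.5663 -0.2234  0.0941] r 0.0794 phi 0.143 Ftan 5.6 Frad 3.3 Fz -2.1 -0.64 grip 0.013083085223898448
[ 0.15 -0.15 -0.  ] 0.02
[ 0.16 -0.31 -0.  ] 0.04
[ 0.17 -0.46 -0.  ] 0.06
[ 0.19 -0.62 -0.01] 0.08
[ 0.21 -0.77 -0.01] 0.1
```

Emit:
arm_command(targets=[[0.0,-0.12,0,0.02,0.5],[0.0,-0.25,0,0.03,0.5],[0.0,-0.25,0,0.03,0.5]])

```text
time: 11.52
position: [0.5638, -0.2234, 0.0941]
tool_rot: [0.689, 0.724, 0.001, 0.004]
ft_force: [5.3, -1.1, -2.1]
grip_width: 0.0129
```

```bash
python3 lt.py .02|head -1
```

```text
11.525 [ 0.5638 -0.2234  0.0941] r 0.0794 phi 0.112 Ftan 5.3 Frad 1.2 Fz -2.1 -0.61 grip 0.01292410557867316
```

Emit:
arm_command(targets=[[0.0,-0.1,0,0.015,0.5],[0.0,-0.2,0,0.03,0.5],[0.0,-0.2,0,0.03,0.5]])

```text
time: 11.9
position: [0.5616, -0.2234, 0.0941]
tool_rot: [0.7, 0.714, 0.001, 0.004]
ft_force: [5.6, -1.0, -1.4]
grip_width: 0.0131
```

```bash
python3 lt.py .02|head -1
```

```text
11.9 [ 0.5616 -0.2234  0.0941] r 0.0794 phi 0.085 Ftan 5.6 Frad 0.9 Fz -1.4 -0.58 grip 0.013078732385710766
```

Steady 5.5 N, still turning; carry on in 2 mm steps.

Emit:
arm_command(targets=[[0.0,-0.1,0,0.015,0.5],[0.0,-0.2,0,0.03,0.5],[0.0,-0.2,0,0.03,0.5]])

```text
time: 12.28
position: [0.5593, -0.2233, 0.0941]
tool_rot: [0.711, 0.703, 0.001, 0.003]
ft_force: [5.4, -2.3, -0.9]
grip_width: 0.0132
```

```bash
python3 lt.py .02|head -1
```

```text
12.275 [ 0.5593 -0.2233  0.0941] r 0.0794 phi 0.056 Ftan 5.5 Frad 2.1 Fz -0.9 -0.56 grip 0.013201680392737282
```

Emit:
arm_command(targets=[[0.0,-0.1,0,0.015,0.5],[0.0,-0.2,0,0.03,0.5],[0.0,-0.2,0,0.03,0.5]])

```text
time: 12.65
position: [0.557, -0.2232, 0.0941]
tool_rot: [0.721, 0.693, 0.001, 0.003]
ft_force: [5.1, -1.3, -1.4]
grip_width: 0.0134
```

```bash
python3 lt.py .02|head -1
```

```text
12.65 [ 0.557  -0.2232  0.0941] r 0.0794 phi 0.026 Ftan 5.2 Frad 0.9 Fz -1.4 -0.53 grip 0.01341970167044747
```

Emit:
arm_command(targets=[[0.0,-0.1,0,0.015,0.5],[0.0,-0.2,0,0.03,0.5],[0.0,-0.2,0,0.03,0.5]])

```text
time: 13.02
position: [0.5549, -0.223, 0.0941]
tool_rot: [0.732, 0.682, 0.001, 0.003]
ft_force: [5.7, -1.1, -0.5]
grip_width: 0.0133
```

```bash
python3 lt.py .02|head -1
```

```text
13.025 [ 0.5549 -0.223   0.0941] r 0.0794 phi -0.001 Ftan 5.8 Frad 0.6 Fz -0.5 -0.5 grip 0.013334873194734375
```

Emit:
arm_command(targets=[[0.0,-0.1,0,0.015,0.5],[0.0,-0.2,0,0.03,0.5],[0.0,-0.2,0,0.03,0.5]])

```text
time: 13.4
position: [0.5529, -0.2228, 0.0941]
tool_rot: [0.742, 0.671, 0.001, 0.003]
ft_force: [5.7, -1.3, -0.8]
grip_width: 0.0127
```

```bash
python3 lt.py .02|head -1
```

```text
13.4 [ 0.5529 -0.2228  0.0941] r 0.0794 phi -0.026 Ftan 5.8 Frad 0.6 Fz -0.8 -0.47 grip 0.012706267743936609
```

Emit:
arm_command(targets=[[0.0,-0.1,0,0.01,0.5],[0.0,-0.15,0,0.02,0.5],[0.0,-0.15,0,0.02,0.5]])

```text
time: 13.78
position: [0.5515, -0.2226, 0.0941]
tool_rot: [0.748, 0.663, 0.001, 0.003]
ft_force: [5.4, -0.8, -0.7]
grip_width: 0.0132
```

```bash
python3 lt.py .02|head -1
```

```text
13.775 [ 0.5515 -0.2226  0.0941] r 0.0794 phi -0.044 Ftan 5.4 Frad 0.1 Fz -0.7 -0.45 grip 0.013173159638137458
```

Emit:
arm_command(targets=[[0.0,-0.1,0,0.01,0.5],[0.0,-0.15,0,0.02,0.5],[0.0,-0.15,0,0.02,0.5]])

```text
time: 14.15
position: [0.55, -0.2223, 0.0941]
tool_rot: [0.755, 0.656, 0.001, 0.003]
ft_force: [5.5, 0.7, -1.4]
grip_width: 0.0132
```

```bash
python3 lt.py .02|head -1
```

```text
14.15 [ 0.55   -0.2223  0.0941] r 0.0794 phi -0.063 Ftan 5.3 Frad -1.5 Fz -1.4 -0.43 grip 0.013177484854421379
```

Emit:
arm_command(targets=[[0.0,-0.1,0,0.01,0.5],[0.0,-0.15,0,0.02,0.5],[0.0,-0.15,0,0.02,0.5]])

```text
time: 14.52
position: [0.5494, -0.2223, 0.0941]
tool_rot: [0.762, 0.648, 0.002, 0.003]
ft_force: [6.9, -0.4, -1.8]
grip_width: 0.0132
```

```bash
python3 lt.py .02|head -1
```

```text
14.525 [ 0.5494 -0.2223  0.0941] r 0.0794 phi -0.071 Ftan 6.9 Frad -0.8 Fz -1.8 -0.41 grip 0.013161621140018658
```

Emit:
arm_command(targets=[[0.0,-0.1,0,0.01,0.5],[0.0,-0.15,0,0.02,0.5],[0.0,-0.15,0,0.02,0.5]])

```text
time: 14.9
position: [0.5492, -0.2223, 0.0941]
tool_rot: [0.768, 0.64, 0.003, 0.004]
ft_force: [10.2, 0.1, -3.7]
grip_width: 0.0134
```

```bash
python3 lt.py .02|head -1
```

```text
14.9 [ 0.5492 -0.2223  0.0941] r 0.0794 phi -0.073 Ftan 10.1 Frad -1.8 Fz -3.7 -0.4 grip 0.0133509721659152
```

Emit:
arm_command(targets=[[0.0,-0.1,0,0,0.5],[0.0,-0.18,0,0,0.5],[0.0,-0.18,0,0,0.5],[0.0,-0.18,0,0,0.5]])

```text
time: 15.4
position: [0.5491, -0.2222, 0.0941]
tool_rot: [0.768, 0.64, 0.004, 0.006]
ft_force: [14.0, 0.6, -6.8]
grip_width: 0.013
```

```bash
python3 lt.py .02|head -1
```

```text
15.4 [ 0.5491 -0.2222  0.0941] r 0.0794 phi -0.074 Ftan 13.6 Frad -3.0 Fz -6.8 -0.4 grip 0.012980402115521957
```

Emit:
arm_command(targets=[[0.0,0.2,0,0,0.5],[0.0,0.3,0,0,0.5],[0.0,0.3,0,0,2.5],[0.0,0.3,0,0,3.0],[0.0,0.3,0,0,3.0]])

```text
time: 16.02
position: [0.5445, -0.2207, 0.093]
tool_rot: [0.768, 0.64, -0.001, -0.001]
ft_force: [-0.2, -0.4, 0.3]
grip_width: 0.0288
```

```bash
python3 lt.py .02|head -1
```

```text
16.025 [ 0.5445 -0.2207  0.093 ] r 0.0788 phi -0.136 Ftan -0.1 Frad 0.4 Fz 0.3 -0.39 grip 0.028806127127032635
```

Emit:
arm_command(targets=[[0.0,0.3,0,0,3.5],[0.0,0.3,-3,0,3.5],[0.0,0.3,-8,0,3.5],[0.0,0.3,-13,0,3.5],[0.0,0.3,-13,0,3.5]])

```text
time: 16.65
position: [0.5511, -0.2234, 0.228]
tool_rot: [0.768, 0.64, 0.001, 0.005]
ft_force: [0.2, 0.3, -0.5]
grip_width: 0.0348
```

Run:
```python
from rig import robot;from h import *
o=robot.get_obs();go(o,(.60,-.15,.24))
for n in("wrist","side","top"):
    m=robot.camera_model(n);p,d=robot.camera(n);np.savez(f"pics/{n}7.npz",p=p,d=d,K=m["mtx"],E=m["extrinsics"])
    c={"wrist":p,"side":cv2.resize(p[140:330,210:460],None,fx=3,fy=3,interpolation=2),"top":cv2.resize(cv2.convertScaleAbs(p[110:290,250:490],alpha=1.8),None,fx=3.3,fy=3.3,interpolation=2)}[n]
    cv2.imwrite(f"pics/{n}7.png",c[:,:,::-1])
```

```text
at [ 0.5511 -0.2234  0.228 ] jaw -0.182 -> shift cm [ 8.1  3.5 -1.2] spin None q6 -0.39 F [ 0.2  0.3 -0.5] t 16.65
```

View pics/wrist7.png

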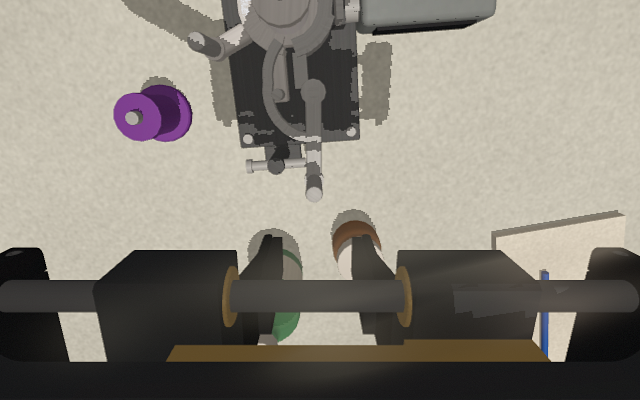

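View pics/side7.png

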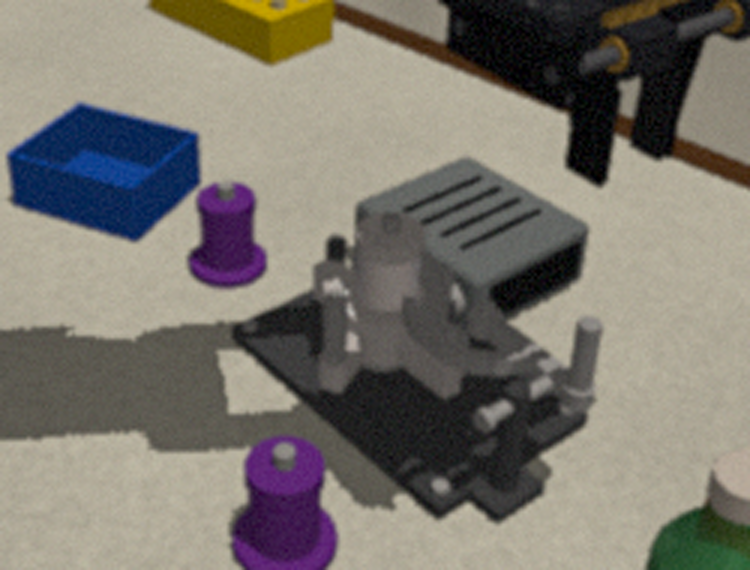

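View pics/top7.png

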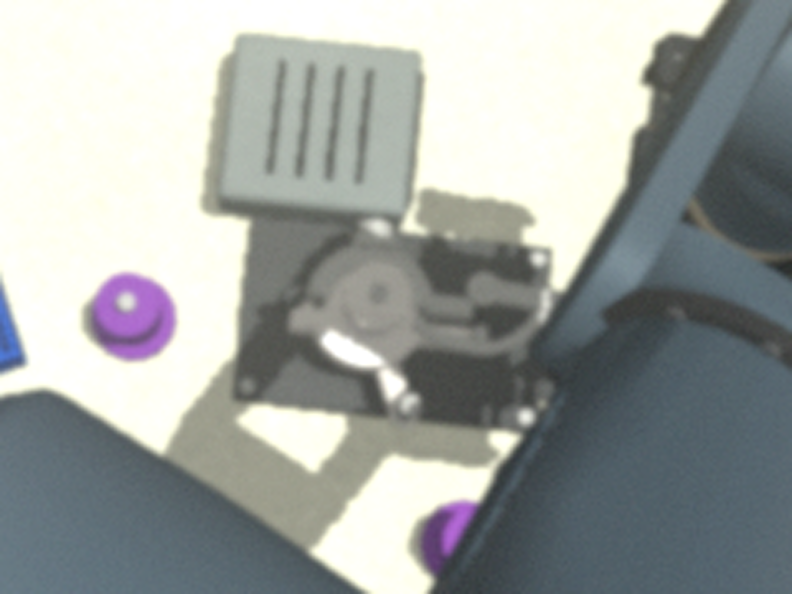

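Run:
```python
from h import *
Z=np.load("pics/wrist7.npz");K,E=Z["K"],Z["E"]
c=Z["p"][0:210,170:370,::-1];cv2.imwrite("pics/w7c.png",cv2.resize(c,None,fx=2.8,fy=2.8,interpolation=2))
y=-.099;R=np.array([[np.cos(y),-np.sin(y)],[np.sin(y),np.cos(y)]]);o=np.array([.5518,-.07])
f=lambda p,z:(np.array(proj(K,E,[*(R@np.array(p)+o),z]))+.5-[170,0])*2.8
for n,p,z in [("pivot",(.018,-.072),.082),("stop",(-.02,-.133),.084),("lpost-.07",(.018-.0055,-.15),.125)]: print(n,f(p,z).round(1))
for th in (0,.03,.06):
    def rot(p):
        v=np.array(p)-[0,.05];c,s=np.cos(-th),np.sin(-th);return np.array([c*v[0]-s*v[1],s*v[0]+c*v[1]])+[0,.05]
    print(th,"pin",f(rot((-.012,-.072)),.084).round(1),"post",f(rot((-.066,-.03)),.108).round(1))
for n in "0","7":
    T=np.load(f"pics/{'side'}{n}.npz")["p"].astype(int);m=(T[...,1]>T[...,0]+25)&(T[...,1]>T[...,2]+15);v,u=np.nonzero(m);print("green",u.mean(),v.mean(),len(u))
```

```text
pivot [396.6 253.9]
stop [294.5 464. ]
lpost-.07 [400.4 542.5]
0 pin [297.  262.6] post [ 66.3 116. ]
0.03 pin [284.7 262.2] post [ 56.1 108.5]
0.06 pin [272.4 261.5] post [ 45.9 100.7]
green 448.39624005784526 339.9768618944324 1383
green 447.89047915370253 340.7803360298693 1607
```

View pics/w7c.png

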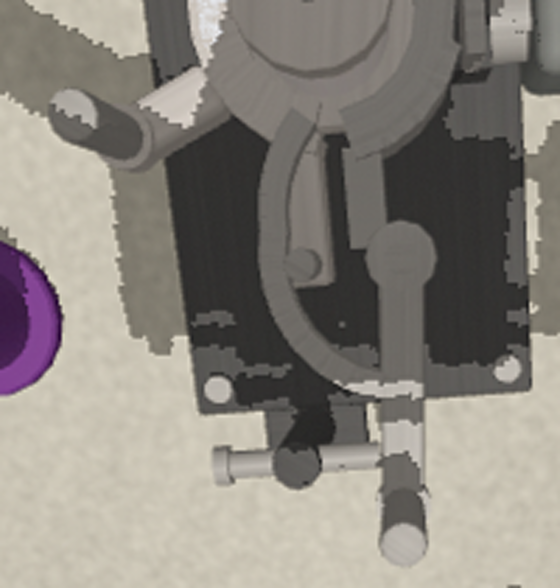

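```bash
python3 -c "
from rig import robot
print(robot.get_obs()['ft_force'].round(1));print(robot.hand_in())"
```

```text
[-0.1 -0.3 -1.4]
the job is handed in; nothing more can be done
None
```

I swung the ring round both flanges and pressed it home, then drew it shut with the latch and brought the lever onto its stop. I handed the job in at about 17 s of the 72 s; no verdict was reported.

**Ring:** I swung it by its post until it went firm at about 10 N. The wrist camera put it at about 0.03 rad, with the latch still open at about 1.56 rad.

**Latch:** The lever turned at a steady 5.5 N or so until it stopped at about -0.07 rad. I pressed to 13.6 N at the post, which I estimate is about 10 to 14 N on the stop screw. I then eased off, opened the fingers and raised the gripper clear.

**Last checks:**
- The pin and post put the ring at about 0.00 rad (the view is good to about 0.01–0.02 rad).
- The lever lies against the screw's end.
- The filter looks upright in the side view. I did not measure its centring or tilt with numbers after closing.
- The bottle's position in the image is unchanged. The jar and tray were only looked at, and nothing came near them.
- The wrist force was near zero.

No check failed. My early ring angles from the arm's position read about 0.01 rad lower than the camera.

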